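# Take the cover off a control unit and park it on the sloping cover rest

## Task

Open the control unit for testing: lift its loose cover off the two pins and park it on the sloping cover rest, handle side out, lying flat on both rails and roughly centred across them, with a long edge down against the two stop lips. Keep hold of the cover until it lies flat on the rails, then let go; leave the other things on the bench where they are.

Things in the scene. Friction and masses are not known exactly. Their poses are not given: they have to be found in the camera images.
- cover: Loose grey plastic cover plate, 100 x 150 x 5 mm (x, y, z), about 180 g, a black bow handle on its outside. Starts on the housing. Origin: centre of the underside; z points out of the handle side. Two 8 mm through holes at (38, 63) and (-38, -63) mm. Looks the same after a half turn about z.
- cover_handle (a point): Middle of the cover's handle bar, 28 mm above the cover's origin. The bar runs along the cover's x: 64 mm long, 12 mm wide (y), 14 mm high, 16 mm of air between it and the plate, on two posts 10 mm long at x = +-27 mm. Pinch it here across its width, fingers closing along the cover's y.
- housing: Black open-topped unit housing, 100 x 150 x 60 mm, with a green circuit board inside, fixed on an aluminium nest plate 130 x 180 x 10 mm. Origin: centre of the nest plate's underside on the bench, z up. The rim that carries the cover is at z = 70 mm. Two steel pins, 6 mm thick, stand 12 mm above the rim at (38, 63) and (-38, -63) mm.
- bed: Sloping bed of the steel cover rest, fixed: two rails 125 mm long, 12 mm wide, middles at y = +-40 mm, rising at 35 degrees away from the robot. Origin: midway between the rails at their lower end, on the plane of their top faces, against the stop lips; 75 mm above the bench. x points up the slope, y across the rails, z square out of the rails. Lips: x = -6 to 0, 12 mm above each rail.
- bed_seat (a point): Point on the bed at x = 50, y = 0, z = 0 mm: here the cover's origin lies when it is parked, its handle bar running up the slope, its long lower edge against the lips. The base under the bed is a steel plate 150 x 140 x 8 mm with four thin posts up to the rails; nothing stands higher than the rails and lips.
- open_unit: Bystander: a second, coverless black unit with a green board, 100 x 150 x 60 mm, loose on the bench. Origin: centre of its underside.
- meter: Bystander: black handheld multimeter lying on its back, 150 x 75 x 41 mm with its dial. Origin: centre of its underside.
- driver: Bystander: screwdriver lying on the bench along its x. Origin: on the bench side, near its middle.
- dish: Bystander: small aluminium dish, 64 mm across and 22 mm high. Origin: centre of its underside.
Things that resemble listed ones, but are neither listed nor needed, are in the scene too. Of the things like the cover, leave any that is orange, pink or purple; of the rest the smaller one is meant.

How it is judged (in metres and radians):
On the way, in this order (a step that is already met when the one before it is completed fails the run):
1. the cover is lifted clear of the pins: its underside is more than 25 mm above the housing's rim, held by the fingers (z of cover in the frame of housing above 0.095 m and contact force between the fingers and cover above 0.5 N), for 0.2 s.
2. the cover lies on the rails (underside within 6 mm of them, flat within 0.15 rad, handle side out) while the fingers still hold it (angle between the z axis of cover and the z axis of bed, either way round below 0.15 rad and z of cover_handle in the frame of bed above 0.015 m and z of cover in the frame of bed below 0.006 m and x of cover in the frame of bed between 0.03 and 0.1 m and y of cover in the frame of bed between -0.035 and 0.035 m and contact force between cover and bed above 0.2 N and contact force between the fingers and cover above 0.5 N), for 0.1 s.
At the end, for the whole second after the job is handed in: The cover lies at rest on both rails of the sloping rest, handle side out: flat within 0.07 rad, underside within 4 mm of the rails' top faces, a long edge against the stop lips (lower edge no more than 6 mm from them, square within 0.09 rad), centred across the rails within 20 mm, and let go (angle between the z axis of cover and the z axis of bed, either way round below 0.07 rad and z of cover_handle in the frame of bed above 0.015 m and angle between the x axis of cover and the x axis of bed, either way round below 0.09 rad and x of cover in the frame of bed between 0.046 and 0.056 m and y of cover in the frame of bed between -0.02 and 0.02 m and z of cover in the frame of bed between -0.004 and 0.004 m and linear speed of cover below 0.01 m/s); the robot touches nothing.
It fails at once if the open unit is shifted by more than 20 mm (distance of open_unit from where it was at the start of the episode above 0.02 m).
It fails at once if the multimeter is shifted by more than 20 mm (distance of meter from where it was at the start of the episode above 0.02 m).
It fails at once if the screwdriver is shifted by more than 20 mm (distance of driver from where it was at the start of the episode above 0.02 m).
It fails at once if the screw dish is shifted by more than 20 mm (distance of dish from where it was at the start of the episode above 0.02 m).
It also fails if it takes over 38 s, if anything falls off the work surface, if the arm or the gripper's body presses on something with over 40 N, if the wrist force passes 120 N, or if a joint passes its speed limit or range.

## Robot

A 7-joint arm with a two-finger parallel gripper is mounted at the origin on the work surface. World frame = base frame: x ahead of the robot, y to its left, z up, the work surface at z = 0. Lengths are in mm, angles in rad, forces in N, time in s.
With the tool pointing down it reaches from about 425 to 1025 mm from the base axis. Payload 9.4 kg.
Tool frame: the origin (TCP) lies midway between the tips of the shut fingers; the grasp point (between the pads) lies 19 mm behind it; z points along the fingers, y is the line along which they close (so a half turn about z gives the same grasp; the last joint's range is limited). The gripper opens to 93 mm and grips with 3 to 60 N. Pads are 15 mm wide; open, the fingers measure 128 mm over their backs; the gripper's body (75 mm by 188 mm) begins 65 mm behind the grasp point.
Start: joints at [-0.077, 0.599, -0.003, 1.599, 0.002, 0.943, -0.08], TCP at [724.999, -0.008, 218.618] pointing down, gripper open.
Joint ranges: [-2.57, 2.57], [-0.35, 1.97], [-1.29, 1.29], [0.11, 2.56], [-1.05, 4.19], [0.11, 1.86], [-2.63, 2.63]. Speed limits (rad/s): [2.22, 2.22, 3.01, 3.01, 3.14, 3.14, 3.14].

## Interface

Orientations are given as a unit quaternion [w, x, y, z].
In Python, from bench import readout, vision, ticket gives the robot as it stands. The module is installed in compiled form; this text tells all that it offers.
- The arm moves only by the shell command python3 -m pendant 'ROWS' [OPENING] [FORCE]. ROWS is JSON, a list of rows, each an object with "xyz": the shift along the tool's x, y, z in cm, a list of three; "yaw": the turn about the tool's z in rad. In form: [{"xyz": [tx, ty, tz], "yaw": yaw}, ...]. A call has 1 to 20 rows; each row is the pose to reach, as a shift and turn from the pose commanded when the call began, along the tool's axes at that moment; what a row does not reach only later rows make up. A row lasts 1/8 s, in which the tool goes at most 62.5 mm and 10.7 degrees, less where a joint would pass 70% of its speed; a pose out of reach is approached as far as the arm can. A call with a gripper value outside its range is refused whole. OPENING is the closure, from 0 (fully open) to 1 (shut), set as the call begins (- or left out, the last holds). The fingers move at their own pace and stop on an object; FORCE is the grip in N (left out, the last holds). Time passes only in rows, so rows that repeat a pose let the fingers close. It gives the time, the measured TCP pose, the force, the opening and the grip force at its end, in the units of the state.
- readout.get_state(): the state, without advancing time (a new reading comes with each control period).
- vision.snapshot(name): name is "scene" or "side" or "wrist"; returns (picture, depth): 400x640x3 uint8, blue, green, red; 400x640 float32, mm along the optical axis (not along the pixel's ray), 0 where there is no reading.
- vision.calibration(name): a dict with "mtx" (3x3 intrinsics, pixels), "R" (3x3) and "t" (3): a world point X has camera coordinates R X + t. Camera axes: x right, y down, z forward; pixel columns grow to the right and rows downward; lengths in mm; the calibration is good to about 2 mm. The wrist camera is an equidistant fisheye: a pixel r from the principal point sees the ray r / f radians off the axis. A picture is of the moment at which its call begins: read the wrist's pose just before it. calibration takes no time and is no camera call; for the wrist camera it gives the pose at the moment of the call.
- ticket.close_job(): hands the job in; it is judged then, once.
The state is a dict: "time": time; "q": joint angles; "dq": joint speeds; "joint_efforts": joint torques, N m; "position": TCP position; "eef_rot": TCP orientation; "contact_force": force on the tool from outside, world axes, zero at the start; "torque": the same for the moment, N m; "opening": finger opening in mm; "finger_force": force on a finger pad.
Only numpy, scipy, OpenCV 4.12 (cv2) and the standard library are available. Lean on these libraries where they do the work, as an engineer would, in place of code of your own. Each camera call takes 0.05 s, during which the arm holds its last target. There are 200 camera calls.

## Working session

There is one attempt and no reset: what is moved stays moved. The work goes in short steps, Python scripts to look and compute and a shell command to move; the robot and the scene stay as the last step left them, time stands still between calls to the robot, and variables do not carry over. Pictures are saved under pics/ and viewed, at most 10 in all, crops included, and the job is handed in when it is done.

```bash
mkdir -p pics
cat > h.py <<'E'
import numpy as np, cv2
from bench import readout, vision
def cloud(name):
    im,d=vision.snapshot(name); c=vision.calibration(name)
    K,R,t=map(np.array,(c["mtx"],c["R"],c["t"]))
    v,u=np.mgrid[:400,:640]
    p=np.stack([(u-K[0,2])/K[0,0]*d,(v-K[1,2])/K[1,1]*d,d],-1)
    P=(p-t.ravel())@R; P[d==0]=np.nan
    return im,d,P
E
python3 - <<'E'
from h import *
for n in("scene","side"):
    im,d,P=cloud(n); cv2.imwrite(f"pics/{n}.png",im); np.savez(f"{n}.npz",im=im,d=d,P=P)
    c=vision.calibration(n);print(n,c)
print(readout.get_state())
E
```

```text
scene {'mtx': array([[420.63076861,   0.        , 321.56758579],
       [  0.        , 420.63076861, 193.29059743],
       [  0.        ,   0.        ,   1.        ]]), 'R': array([[ 0.73446909,  0.67862348,  0.00503292],
       [ 0.4542563 , -0.48610138, -0.74656323],
       [-0.50418883,  0.55061385, -0.66529543]]), 't': array([-383.42292882, -180.68447897, 1510.49486467])}
side {'mtx': array([[395.49559545,   0.        , 318.91596289],
       [  0.        , 395.49559545, 198.7832583 ],
       [  0.        ,   0.        ,   1.        ]]), 'R': array([[ 0.9269868 , -0.37436363,  0.02339535],
       [-0.20963243, -0.56878736, -0.79532081],
       [ 0.31104616,  0.73234747, -0.60573713]]), 't': array([-517.04940221,  198.96465458, 1061.52609504])}
{'time': 0.1, 'q': array([-0.076721  ,  0.60008133, -0.00257365,  1.59999449,  0.00176983,
        0.94292247, -0.07980756]), 'dq': array([ 0.00115381, -0.00331024, -0.00075577, -0.00087511, -0.0003375 ,
       -0.00183157,  0.00066848]), 'joint_efforts': array([ 3.72570619e-03, -7.66555166e+01,  1.50162086e+00, -2.52937996e+01,
       -5.23535069e-02,  1.36034010e-02,  2.68517283e-05]), 'position': array([7.24582930e+02, 3.01347561e-02, 2.17839506e+02]), 'eef_rot': array([-4.63575982e-04,  7.07078639e-01,  7.07134574e-01, -5.26836084e-04]), 'contact_force': array([ 0.79220405,  0.09074818, -0.02847886]), 'torque': array([ 0.03525609,  0.01135088, -0.00917549]), 'finger_force': 0.0, 'opening': 93.24213141295225}
```

View pics/scene.png

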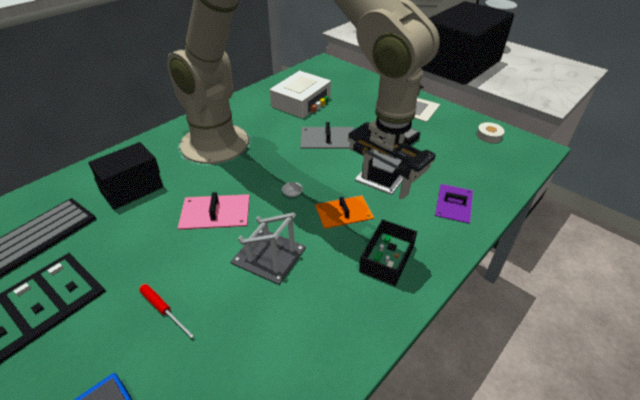

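View pics/side.png

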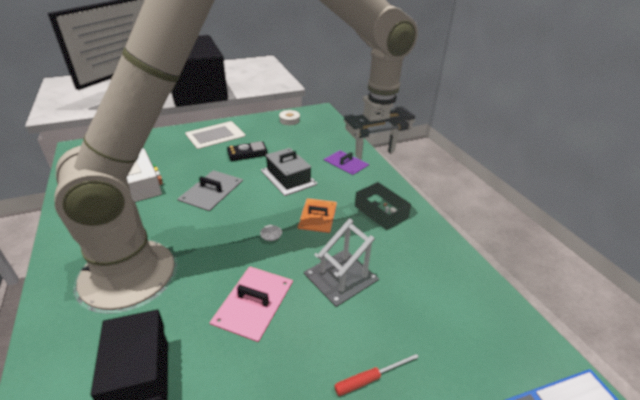

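Scene: five cover-like plates. In the side view these are grey on the housing (290,165), grey on the bench (210,190), pink (252,300), orange (318,215) and purple (346,162). The rest is at (340,260). The three coloured ones are ruled out, and of the two greys the smaller is meant. I expect that to be the one on the nest at (290,165), so I'll measure both and enlarge.

```bash
cat > m.py <<'E'
from h import *
def rect(P,name):
    r=cv2.minAreaRect(P[:,:2].astype(np.float32)); print(name,len(P),np.round(r[0],1),np.round(r[1],1),round(r[2],1),'z',np.round(np.median(P[:,2]),1)); return r
if __name__=="__main__":
    S={n:np.load(n+".npz") for n in("scene","side")}
    A=np.load("side.npz"); P=A['P']; im=A['im']
    for n,(u0,u1,v0,v1),zl in(("cover top",(255,325,140,195),(68,84)),("handle",(255,325,135,195),(92,115)),("nest",(255,325,140,200),(3,20)),("grey2",(170,250,165,212),(2,12))):
        q=P[v0:v1,u0:u1].reshape(-1,3); q=q[(q[:,2]>zl[0])&(q[:,2]<zl[1])]; 
        if len(q)>5: rect(q,n)
    # rails in both views
    for n,(u0,u1,v0,v1) in(("side",(300,385,210,275)),("scene",(232,305,205,265))):
        q=S[n]['P'][v0:v1,u0:u1].reshape(-1,3); q=q[(q[:,2]>40)&(q[:,2]<200)]
        print(n,len(q)); np.save(n+"_rail.npy",q)
        print(np.round(q[np.argsort(q[:,2])][::max(1,len(q)//25)],0).tolist())
    a=cv2.resize(im[130:215,170:330],(800,425),interpolation=cv2.INTER_CUBIC)
    cv2.imwrite("pics/crop1.png",a)
E
python3 m.py
```

```text
cover top 639 [549.2 281. ] [104.7 155.9] 10.7 z 76.2
handle 83 [548.3 278.6] [62.5 16.5] 9.9 z 103.1
nest 921 [575.  345.6] [415.  282.9] 69.9 z 5.3
grey2 2071 [268.7 323.1] [278.7 314.7] 70.1 z 5.7
side 1101
[[495.0, -189.0, 40.0], [495.0, -188.0, 46.0], [491.0, -190.0, 54.0], [568.0, -169.0, 60.0], [519.0, -265.0, 70.0], [501.0, -226.0, 78.0], [487.0, -193.0, 80.0], [504.0, -231.0, 82.0], [507.0, -248.0, 83.0], [510.0, -258.0, 85.0], [586.0, -246.0, 88.0], [500.0, -179.0, 92.0], [531.0, -259.0, 96.0], [530.0, -260.0, 100.0], [537.0, -251.0, 104.0], [537.0, -178.0, 108.0], [589.0, -246.0, 112.0], [591.0, -247.0, 115.0], [565.0, -247.0, 121.0], [545.0, -178.0, 125.0], [555.0, -174.0, 130.0], [570.0, -177.0, 135.0], [586.0, -215.0, 137.0], [585.0, -221.0, 139.0], [581.0, -206.0, 142.0], [595.0, -237.0, 149.0]]
scene 940
[[488.0, -192.0, 40.0], [566.0, -170.0, 46.0], [517.0, -267.0, 54.0], [586.0, -250.0, 60.0], [585.0, -249.0, 66.0], [568.0, -170.0, 71.0], [474.0, -186.0, 76.0], [493.0, -212.0, 79.0], [474.0, -192.0, 80.0], [507.0, -260.0, 82.0], [509.0, -242.0, 84.0], [490.0, -185.0, 86.0], [518.0, -265.0, 90.0], [571.0, -165.0, 95.0], [587.0, -247.0, 100.0], [593.0, -242.0, 104.0], [591.0, -237.0, 109.0], [539.0, -181.0, 113.0], [591.0, -249.0, 119.0], [561.0, -247.0, 123.0], [582.0, -252.0, 129.0], [574.0, -209.0, 134.0], [579.0, -194.0, 137.0], [563.0, -164.0, 138.0], [587.0, -249.0, 141.0], [595.0, -243.0, 145.0]]
```

View pics/crop1.png

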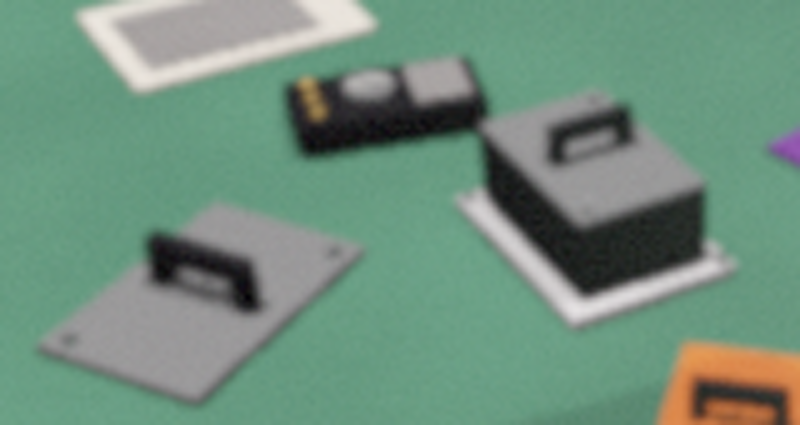

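The crop shows the grey cover sitting on the silver nest plate (crop 595,160). It measures about 105 x 156 mm at z 76 with its handle at 103 mm, so it is the meant one. The other grey plate (crop 200,300) lies on the bench. Next I'll fit the rest, refine the cover and check the second grey plate's size.

```bash
cat > fit.py <<'E'
from m import *
from scipy.optimize import least_squares
B=np.array([[0,125,34,46,-8,0],[0,125,-46,-34,-8,0],[-6,0,34,46,-8,12],[-6,0,-46,-34,-8,12]],float)
def frame(p):
    c,s=np.cos(p[2]),np.sin(p[2]);a=np.radians(35);Rz=np.array([[c,-s,0],[s,c,0],[0,0,1]])
    return Rz@np.array([[np.cos(a),0,-np.sin(a)],[0,1,0],[np.sin(a),0,np.cos(a)]])
def dist(p,q):
    l=(q-[p[0],p[1],75+p[3]])@frame(p)
    D=[]
    for b in B:
        c=(b[::2]+b[1::2])/2;h=(b[1::2]-b[::2])/2;k=np.abs(l-c)-h
        D.append(np.abs(np.linalg.norm(np.maximum(k,0),axis=1)+np.minimum(k.max(1),0)))
    return np.min(D,0)
if __name__=="__main__":
    qs=[np.load(n+"_rail.npy") for n in("side","scene")]
    for n,q in(("side",qs[0]),("scene",qs[1]),("both",np.vstack(qs))):
        r=min((least_squares(dist,[490+dx,-210,y,0],args=(q,),loss='soft_l1',f_scale=1.5) for y in(-.2,0,.2,.4) for dx in(-10,10)),key=lambda r:r.cost)
        print(n,np.round(r.x,3),r.cost,np.median(dist(r.x,q)))
    for n,w,w2 in(("side",(255,325,135,195),(175,245,170,212)),("scene",(350,440,120,200),(298,360,122,152))):
        A=np.load(n+".npz");P=A['P'];im=A['im'].astype(int)
        for lab,ww,zl in(("top",w,(66,86)),("handle",w,(95,112)),("grey2",w2,(2,14))):
            q=P[ww[2]:ww[3],ww[0]:ww[1]].reshape(-1,3);c=im[ww[2]:ww[3],ww[0]:ww[1]].reshape(-1,3)
            k=(q[:,2]>zl[0])&(q[:,2]<zl[1])&(np.linalg.norm(q[:,:2]-[549,281],axis=1)<(100 if lab!="grey2" else 400))
            if lab!="handle": k&=(np.ptp(c,axis=1)<25)
            if k.sum()>10: rect(q[k],n+" "+lab); print(np.round(np.ptp(q[k],axis=0)))
E
python3 fit.py
```

```text
side [ 4.94708e+02 -2.26135e+02  2.59000e-01  2.69500e+00] 34989.43256213064 4.226971012996495
scene [ 4.92813e+02 -2.28965e+02  2.77000e-01 -3.37700e+00] 19760.80502004782 7.097572077115696
both [ 4.93153e+02 -2.27445e+02  2.64000e-01 -1.36000e-01] 55144.51677256955 5.222671305862985
side top 657 [549.9 280.2] [104.6 155.4] 10.0 z 76.2
[126. 164.  19.]
side handle 76 [548.3 278.6] [62.5 16.5] 9.9 z 103.7
[62. 23. 15.]
side grey2 1171 [277. 300.] [200.3 134.8] 42.4 z 7.8
[226. 218.  12.]
scene top 343 [570.1 253.5] [ 96.2 109.3] 32.8 z 74.5
[109. 114.  14.]
scene grey2 934 [274.3 299.8] [193.2 139.3] 44.1 z 6.5
[207. 220.  11.]
```

```bash
cat > fit2.py <<'E'
from fit import *
qs=[np.load(n+"_rail.npy") for n in("side","scene")]
for n,q in(("side",qs[0]),("scene",qs[1]),("both",np.vstack(qs))):
    x=np.array([493.2,-227.4,.264,0])
    for i in range(12):
        k=q[dist(x,q)<(8 if i<5 else 5)]
        x=least_squares(dist,x,args=(k,),loss='soft_l1',f_scale=1).x
    print(n,np.round(x,3),len(k),np.median(dist(x,k)))
for n in("side","scene"):
    im=np.load(n+".npz")['im'];c=vision.calibration(n);F=frame(x);o=np.array([x[0],x[1],75])
    u0,v0=(280,190) if n=="side" else (215,195); S=5
    big=cv2.resize(im[v0:v0+80,u0:u0+110],None,fx=4,fy=4,interpolation=cv2.INTER_CUBIC)
    for b in B:
        for zz,(p1) in((b[5],[(b[0],b[2]),(b[1],b[2]),(b[1],b[3]),(b[0],b[3])]),):
            w=np.array([[a,d,zz] for a,d in p1])@F.T+o
            uv=cv2.projectPoints(w,cv2.Rodrigues(c["R"])[0],c["t"],c["mtx"],None)[0].reshape(-1,2)
            cv2.polylines(big,[np.int32(np.round((uv+.5-[u0,v0])*4))],True,(0,0,255),1)
    globals()['o_'+n]=big
cv2.imwrite("pics/ov.png",np.vstack([o_side[:300],o_scene[:300]])[:600])
E
python3 fit2.py
```

```text
side [ 4.88952e+02 -2.29020e+02  2.76000e-01  1.60600e+00] 610 0.8009379299643351
scene [ 4.87718e+02 -2.29777e+02  2.74000e-01  9.94000e-01] 444 0.6010303913214514
both [ 4.87987e+02 -2.29527e+02  2.74000e-01  1.07000e+00] 1057 0.7206181760284807
```

View pics/ov.png

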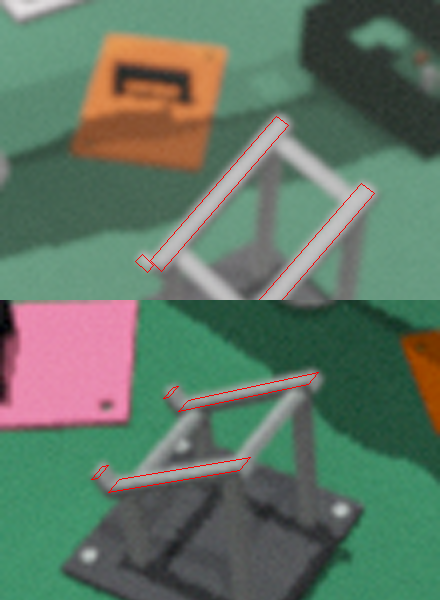

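```bash
cat >> fit2.py <<'E'
for n in("side","scene"):
    A=np.load(n+".npz");P=A['P'];l=(P-o)@F
    for s in(40,-40):
        k=np.isfinite(l[...,0])&(abs(l[...,1]-s)<5)&(abs(l[...,0]-55)<100)
        top=l[k&(abs(l[...,2])<4)];lip=l[k&(l[...,2]>4)&(l[...,2]<16)&(l[...,0]<30)]
        print(n,s,"top x",np.round(np.percentile(top[:,0],[0,2,98,100]),1),"z",np.round(np.median(top[:,2]),1),"lip",np.round(lip[:,[0,2]],0).tolist())
        k=np.isfinite(l[...,0])&(abs(l[...,1]-s)<12)&(l[...,0]>20)&(l[...,0]<110)&(abs(l[...,2])<2);print("  y",np.round(np.percentile(l[k][:,1],[2,50,98]),1))
E
python3 fit2.py
```

```text
side [ 4.88952e+02 -2.29020e+02  2.76000e-01  1.60600e+00] 610 0.8009379299643351
scene [ 4.87718e+02 -2.29777e+02  2.74000e-01  9.94000e-01] 444 0.6010303913214514
both [ 4.87987e+02 -2.29527e+02  2.74000e-01  1.07000e+00] 1057 0.7206181760284807
side 40 top x [  2.9   5.  124.6 126.3] z 0.4 lip [[-2.0, 13.0], [2.0, 10.0], [-4.0, 12.0], [-2.0, 14.0], [-0.0, 12.0], [2.0, 10.0], [-4.0, 14.0], [-2.0, 11.0], [1.0, 4.0], [-2.0, 5.0]]
  y [33.7 40.2 46.7]
side -40 top x [ -4.3   2.8 123.6 125.8] z 0.4 lip [[29.0, 4.0], [-3.0, 12.0], [-2.0, 13.0], [0.0, 13.0], [2.0, 8.0], [-3.0, 16.0], [-2.0, 12.0], [-0.0, 11.0], [2.0, 9.0], [-3.0, 13.0], [-2.0, 12.0], [-0.0, 8.0], [-4.0, 9.0], [-2.0, 5.0]]
  y [-46.8 -39.9 -33.7]
scene 40 top x [ -3.1   0.5 124.1 125.8] z 0.9 lip [[1.0, 12.0], [-6.0, 12.0], [-2.0, 11.0], [-4.0, 13.0], [-0.0, 12.0], [1.0, 9.0], [-1.0, 6.0], [-1.0, 10.0], [0.0, 9.0], [0.0, 6.0], [2.0, 5.0], [-3.0, 5.0], [-7.0, 4.0]]
  y [32.6 37.9 45.8]
scene -40 top x [ -2.9  -1.2 125.5 127.2] z 1.1 lip [[-4.0, 13.0], [-3.0, 14.0], [1.0, 13.0], [2.0, 12.0], [1.0, 9.0], [-4.0, 14.0], [-4.0, 12.0], [3.0, 12.0], [-2.0, 8.0], [-2.0, 6.0], [2.0, 10.0], [3.0, 8.0], [-2.0, 5.0], [-3.0, 6.0], [-2.0, 5.0], [-3.0, 4.0]]
  y [-47.8 -42.7 -34.1]
```

The bed fits at (488, -229.5, 75) with yaw 0.274, and both views agree (in the overlay the rails and lips line up). The cover is at about (549, 279.5) with yaw 0.175. The other grey plate measures about 200 x 135, so it is the larger and wrong one. I'll move above the handle now.

```bash
python3 -m pendant '[{"xyz":[3,-2,0],"yaw":0.15},{"xyz":[7,-4.5,0],"yaw":0.32},{"xyz":[11,-7,0],"yaw":0.5},{"xyz":[15,-9.5,0],"yaw":0.67},{"xyz":[19,-12,0],"yaw":0.85},{"xyz":[23,-14.5,0],"yaw":1.02},{"xyz":[26,-16.5,0],"yaw":1.2},{"xyz":[27.9,-17.6,0],"yaw":1.35},{"xyz":[27.9,-17.6,0],"yaw":1.396},{"xyz":[27.9,-17.6,0],"yaw":1.396},{"xyz":[27.9,-17.6,0],"yaw":1.396}]' 0 12
python3 - <<'E'
from h import *
s=readout.get_state();c=vision.calibration("wrist");im,d=vision.snapshot("wrist");np.savez("w1.npz",im=im,d=d,**c);cv2.imwrite("pics/w1.png",im)
print({k:np.round(s[k],3) for k in("time","q","position","eef_rot")},c)
im,d,P=cloud("side");np.savez("side2.npz",im=im,d=d,P=P)
im,d,P=cloud("scene");np.savez("scene2.npz",im=im,d=d,P=P)
E
```

```text
time: 1.48
position: [549.8, 277.5, 218.6]
eef_rot: [0.0, 0.996, 0.087, 0.0]
contact_force: [-0.3, 0.7, -0.1]
opening: 93.3
finger_force: 0.0
{'time': np.float64(1.475), 'q': array([-0.823,  0.49 ,  0.388,  1.876, -0.245,  0.822, -1.704]), 'position': array([549.752, 277.502, 218.63 ]), 'eef_rot': array([0.   , 0.996, 0.087, 0.   ])} {'mtx': array([[309.70691629,   0.        , 317.2580818 ],
       [  0.        , 309.70691629, 203.20190938],
       [  0.        ,   0.        ,   1.        ]]), 'R': array([[ 1.73458196e-01, -9.84841213e-01,  1.97298574e-04],
       [-9.52617969e-01, -1.67731945e-01,  2.53741995e-01],
       [-2.49862481e-01, -4.42015790e-02, -9.67271917e-01]]), 't': array([179.06653302, 541.09222403, 539.70502901])}
```

View pics/w1.png

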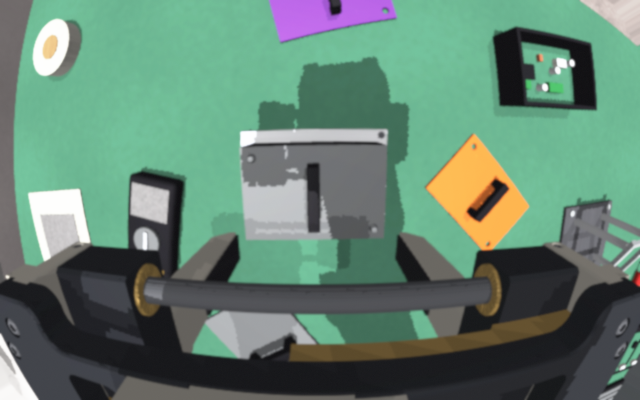

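The wrist view shows the handle bar at (313,163) to (313,232) and the cover's two holes with pins at (250,158) and (375,230). I'll convert those.

```bash
cat > fe.py <<'E'
from h import *
def ray(uv,c,z):
    K=c["mtx"];D=cv2.fisheye.undistortPoints(np.array(uv,np.float64).reshape(-1,1,2),np.array(K,float),np.zeros(4)).reshape(-1,2)
    R,t=c["R"],np.array(c["t"]).ravel();C=-R.T@t;w=np.c_[D,np.ones(len(D))]@R
    return C+w*((np.broadcast_to(z,len(D))-C[2])/w[:,2])[:,None]
E
python3 - <<'E'
from fe import *
c=np.load("w1.npz");im=c["im"]
g=im[:,:,:].max(2)
m=np.zeros((400,640),np.uint8);m[150:240,295:330]=(g[150:240,295:330]<50)*255
n,l,st,ce=cv2.connectedComponentsWithStats(m);i=1+st[1:,4].argmax();print(st[i],ce[i])
v,u=np.where(l==i);print(cv2.minAreaRect(np.c_[u,v].astype(np.float32)))
print(np.round(ray([[313,163],[313,233],[250,158],[375,230],[381.5,135]],c,[105,105,75,75,10]),1))
q=ray([[250,158],[375,230]],c,75);print("mid",q.mean(0),"ang x-axis(diag)",np.degrees(np.arctan2(*(q[0]-q[1])[1::-1])-np.arctan2(63,38)))
E
python3 - <<'E'
import numpy as np
from m import rect
P=np.load("side2.npz")['P'].reshape(-1,3)
for lab,zl,r in(("top",(68,84),95),("handle",(95,110),45)):
    k=(P[:,2]>zl[0])&(P[:,2]<zl[1])&(np.linalg.norm(P[:,:2]-[549,280],axis=1)<r); rect(P[k],lab)
E
```

```text
[307 164  12  33 305] [312.97704918 177.55081967]
((312.5, 180.0), (32.0, 11.0), 90.0)
[[583.5 288.5 105. ]
 [517.1 277.1 105. ]
 [574.2 352.5  75. ]
 [520.7 210.6  75. ]
 [620.6 211.7  10. ]]
mid [547.46476573 281.56107291  75.        ] ang x-axis(diag) 10.430527049437407
top 635 [549.  280.2] [101.8 155.6] 10.8 z 76.1
handle 74 [548.7 279.5] [64.1 17.9] 10.9 z 103.7
```

```bash
python3 -m pendant '[{"xyz":[0,-0.3,2],"yaw":0},{"xyz":[0,-0.3,5],"yaw":0},{"xyz":[0,-0.3,8],"yaw":0},{"xyz":[0,-0.3,10],"yaw":0},{"xyz":[0,-0.3,10],"yaw":0},{"xyz":[0,-0.3,10],"yaw":0}]'
python3 - <<'E'
from fe import *
s=readout.get_state();c=vision.calibration("wrist");im,d=vision.snapshot("wrist");np.savez("w2.npz",im=im,d=d,**c);cv2.imwrite("pics/w2.png",im)
print(s["position"],s["eef_rot"],s["time"])
E
```

```text
time: 2.38
position: [549.1, 281.7, 119.4]
eef_rot: [-0.0, 0.996, 0.087, 0.0]
contact_force: [0.9, 0.7, -0.4]
opening: 93.1
finger_force: 0.0
[549.10530942 281.72987573 119.35920143] [-1.20356173e-04  9.96196324e-01  8.71360854e-02  4.15319079e-04] 2.375
```

View pics/w2.png

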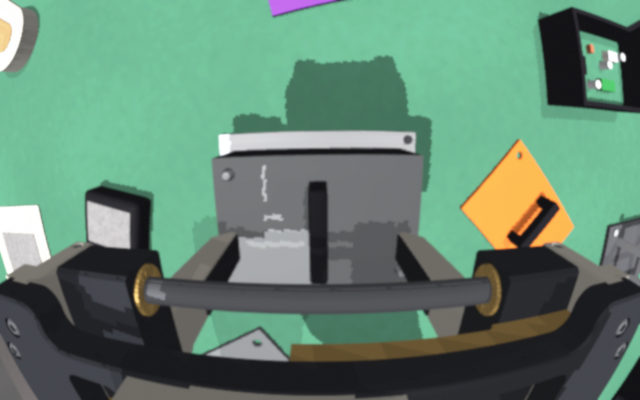

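The wrist view shows the bar at u=318, centred between the fingertips (235 and 400). Next I'll descend 3.8 cm and pinch.

```bash
python3 -m pendant '[{"xyz":[0,0,1.5],"yaw":0},{"xyz":[0,0,2.8],"yaw":0},{"xyz":[0,0,3.8],"yaw":0},{"xyz":[0,0,3.8],"yaw":0},{"xyz":[0,0,3.8],"yaw":0}]' 0 12
python3 -m pendant '[{"xyz":[0,0,0],"yaw":0},{"xyz":[0,0,0],"yaw":0},{"xyz":[0,0,0],"yaw":0},{"xyz":[0,0,0],"yaw":0},{"xyz":[0,0,0],"yaw":0},{"xyz":[0,0,0],"yaw":0},{"xyz":[0,0,0],"yaw":0},{"xyz":[0,0,0],"yaw":0}]' 1 12
```

```text
time: 3.05
position: [548.6, 281.9, 80.6]
eef_rot: [0.0, 0.996, 0.087, 0.0]
contact_force: [-0.1, -0.2, -0.5]
opening: 92.9
finger_force: 0.0
time: 4.05
position: [548.5, 281.9, 80.6]
eef_rot: [0.0, 0.996, 0.087, 0.0]
contact_force: [-1.0, 0.3, 0.2]
opening: 17.9
finger_force: 0.0
```

```bash
python3 -m pendant '[{"xyz":[0,0,0],"yaw":0},{"xyz":[0,0,0],"yaw":0},{"xyz":[0,0,0],"yaw":0}]' 1 12
python3 -m pendant '[{"xyz":[0,0,-0.5],"yaw":0},{"xyz":[0,0,-1.2],"yaw":0},{"xyz":[0,0,-2],"yaw":0},{"xyz":[0,0,-3],"yaw":0},{"xyz":[0,0,-4.5],"yaw":0},{"xyz":[0,0,-6],"yaw":0},{"xyz":[0,0,-8],"yaw":0},{"xyz":[0,0,-10],"yaw":0},{"xyz":[0,0,-12],"yaw":0},{"xyz":[0,0,-12],"yaw":0},{"xyz":[0,0,-12],"yaw":0}]'
```

```text
time: 4.42
position: [548.5, 281.8, 80.6]
eef_rot: [0.0, 0.996, 0.087, -0.0]
contact_force: [0.3, -0.2, 1.0]
opening: 11.9
finger_force: 12.0
time: 5.8
position: [548.1, 281.9, 200.4]
eef_rot: [0.0, 0.996, 0.087, -0.0]
contact_force: [-0.8, -0.1, -1.8]
opening: 11.8
finger_force: 12.0
```

The cover is held at 12 N with a 1.8 N load. Next I'll carry it to a hover over the rest.

```bash
python3 -m pendant '[{"xyz":[-0.2,1,0],"yaw":0},{"xyz":[-0.7,3,0],"yaw":0},{"xyz":[-1.3,6,0],"yaw":-0.01},{"xyz":[-2,9,0],"yaw":-0.02},{"xyz":[-2.6,12,0],"yaw":-0.03},{"xyz":[-3.3,15,0],"yaw":-0.04},{"xyz":[-3.9,18,0],"yaw":-0.05},{"xyz":[-4.6,21,0],"yaw":-0.06},{"xyz":[-5.2,24,0],"yaw":-0.07},{"xyz":[-5.9,27,0],"yaw":-0.08},{"xyz":[-6.5,30,0],"yaw":-0.09},{"xyz":[-7.2,33,0],"yaw":-0.1},{"xyz":[-7.8,36,0],"yaw":-0.1},{"xyz":[-8.5,39,0],"yaw":-0.1},{"xyz":[-9.1,42,0],"yaw":-0.1},{"xyz":[-9.8,45,0],"yaw":-0.1},{"xyz":[-10.3,47.5,0],"yaw":-0.1},{"xyz":[-10.6,48.9,0],"yaw":-0.1},{"xyz":[-10.6,48.9,0],"yaw":-0.1},{"xyz":[-10.6,48.9,0],"yaw":-0.1}]'
python3 - <<'E'
from h import *
s=readout.get_state();print(s["position"],s["eef_rot"],s["q"].round(2),s["time"])
pics=[]
for n in("side","scene"):
    im,d,P=cloud(n);np.savez(n+"3.npz",im=im,d=d,P=P)
    pics.append(cv2.resize(im[100:300,170:440] if n=="scene" else im[80:280,230:500],None,fx=1.5,fy=1.5))
    k=(P[...,2]>160)&(P[...,2]<202)&(np.abs(P[...,0]-530)<75)&(np.abs(P[...,1]+218)<95)
    q=P[k&(np.ptp(im.astype(int),axis=2)<25)]
    if len(q)>50:
        A=np.c_[q[:,:2]-[528,-218],np.ones(len(q))]
        w=np.ones(len(q))
        for _ in range(20):
            co=np.linalg.lstsq(A*w[:,None],q[:,2]*w,rcond=None)[0];w=1/(1+np.abs(A@co-q[:,2]))
        print(n,len(q),"plane",co.round(3),cv2.minAreaRect(q[np.abs(A@co-q[:,2])<4][:,:2].astype(np.float32)))
cv2.imwrite("pics/h.png",np.vstack(pics))
E
```

```text
time: 8.3
position: [529.0, -217.1, 200.4]
eef_rot: [-0.0, 0.991, 0.137, -0.0]
contact_force: [-0.1, 0.1, -2.0]
opening: 11.9
finger_force: 12.0
[ 528.96656184 -217.09163532  200.43464541] [-3.69851241e-04  9.90523434e-01  1.37343224e-01 -1.68077122e-04] [ 0.05  0.46  0.35  1.99 -0.23  0.73 -0.77] 8.3
side 1363 plane [1.00000e-03 4.00000e-03 1.96161e+02] ((530.1032104492188, -218.26730346679688), (101.90291595458984, 152.07211303710938), 15.362822532653809)
scene 1421 plane [-0.00000e+00  1.00000e-03  1.95472e+02] ((529.831298828125, -217.8140869140625), (100.77760314941406, 152.5107879638672), 15.556513786315918)
```

View pics/h.png

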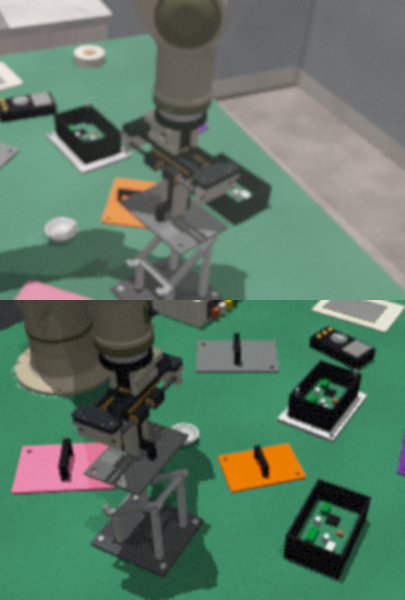

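Both views show the cover level, at (530, -218) and yaw 15.5°, centred over the rails to about 0.3 mm. I'll descend to just above contact, then ease the grip so the cover can pivot about the finger axis, and press it down along the pivot path.

```bash
python3 -m pendant '[{"xyz":[0,0,1],"yaw":0},{"xyz":[0,0,2],"yaw":0},{"xyz":[0,0,3],"yaw":0},{"xyz":[0,0,3.8],"yaw":0},{"xyz":[0,0,4.4],"yaw":0},{"xyz":[0,0,4.5],"yaw":0},{"xyz":[0,0,4.5],"yaw":0}]'
python3 -m pendant '[{"xyz":[0,0,0],"yaw":0},{"xyz":[0,0,0],"yaw":0},{"xyz":[-0.1,0,0.3],"yaw":0},{"xyz":[-0.15,0,0.5],"yaw":0},{"xyz":[-0.2,0,0.7],"yaw":0},{"xyz":[-0.3,0,0.9],"yaw":0},{"xyz":[-0.4,0,1.1],"yaw":0},{"xyz":[-0.45,0,1.3],"yaw":0},{"xyz":[-0.5,0,1.5],"yaw":0},{"xyz":[-0.5,0,1.5],"yaw":0}]' 1 5
python3 - <<'E'
from h import *
for n in("side","scene"):
    im,d,P=cloud(n)
    k=(P[...,2]>105)&(P[...,2]<180)&(np.abs(P[...,0]-525)<75)&(np.abs(P[...,1]+220)<95)
    q=P[k&(np.ptp(im.astype(int),axis=2)<25)];u=np.array([.9627,.2706]);A=np.c_[(q[:,:2]-[488,-229.5])@u,(q[:,:2]-[488,-229.5])@[-.2706,.9627],np.ones(len(q))];w=np.ones(len(q))
    for _ in range(30):
        co=np.linalg.lstsq(A*w[:,None],q[:,2]*w,rcond=None)[0];w=1/(1+np.abs(A@co-q[:,2]))
    print(n,len(q),"slope deg",np.degrees(np.arctan(co[:2])).round(1),co[2].round(1))
E
```

```text
time: 9.28
position: [529.2, -218.1, 155.7]
eef_rot: [0.0, 0.991, 0.137, 0.0]
contact_force: [-1.4, -0.1, -1.9]
opening: 11.9
finger_force: 12.0
time: 10.52
position: [523.9, -219.4, 140.4]
eef_rot: [-0.0, 0.991, 0.137, -0.0]
contact_force: [-2.1, 0.5, -0.8]
opening: 11.7
finger_force: 5.0
side 1660 slope deg [ 9.6 -0. ] 129.2
scene 1737 slope deg [ 9.1 -0. ] 129.2
```

Pivoting works: the slope is 9° against 10° expected, and the forces are small. I'll continue to the end of the path.

```bash
python3 -m pendant '[{"xyz":[-0.1,0,0.2],"yaw":0},{"xyz":[-0.2,0,0.4],"yaw":0},{"xyz":[-0.25,0,0.6],"yaw":0},{"xyz":[-0.35,0,0.8],"yaw":0},{"xyz":[-0.4,0,1],"yaw":0},{"xyz":[-0.5,0,1.2],"yaw":0},{"xyz":[-0.55,0,1.4],"yaw":0},{"xyz":[-0.65,0,1.6],"yaw":0},{"xyz":[-0.75,0,1.8],"yaw":0},{"xyz":[-0.8,0,2],"yaw":0},{"xyz":[-0.9,0,2.2],"yaw":0},{"xyz":[-0.95,0,2.4],"yaw":0},{"xyz":[-1.05,0,2.6],"yaw":0},{"xyz":[-1.1,0,2.75],"yaw":0},{"xyz":[-1.1,0,2.75],"yaw":0}]'
cat > chk.py <<'E'
from h import *
u=np.array([.9627,.2706]);v=np.array([-.2706,.9627]);a=np.radians(35)
s=readout.get_state();print(s["time"],s["position"].round(1),s["contact_force"].round(1),s["finger_force"])
pics=[]
for n in("side","scene"):
    im,d,P=cloud(n);pics.append(cv2.resize(im[150:280,200:400],None,fx=2.2,fy=2.2,interpolation=cv2.INTER_CUBIC) if n=="scene" else cv2.resize(im[140:270,250:450],None,fx=2.2,fy=2.2,interpolation=cv2.INTER_CUBIC))
    A=(P[...,:2]-[488,-229.5])@u;y=(P[...,:2]-[488,-229.5])@v;h=P[...,2]-76
    X=A*np.cos(a)+h*np.sin(a);Z=-A*np.sin(a)+h*np.cos(a)
    k=(abs(Z-5)<22)&(X>-20)&(X<140)&(abs(y)<95)&(np.ptp(im.astype(int),axis=2)<25)
    q=np.c_[X[k],y[k],Z[k]];M=np.c_[q[:,:2]-[50,0],np.ones(len(q))];w=np.ones(len(q))
    for _ in range(30):
        co=np.linalg.lstsq(M*w[:,None],q[:,2]*w,rcond=None)[0];w=1/(1+np.abs(M@co-q[:,2])**2)
    g=q[abs(M@co-q[:,2])<2]
    print(n,"tilt rad",co[:2].round(3),"top z(5)",co[2].round(1),"rect",np.round(cv2.minAreaRect(g[:,:2].astype(np.float32))[0],1),cv2.minAreaRect(g[:,:2].astype(np.float32))[1:])
import sys;cv2.imwrite(f"pics/{sys.argv[1]}.png",np.vstack(pics))
E
python3 chk.py p1
```

```text
time: 12.5
position: [513.5, -222.4, 113.0]
eef_rot: [-0.0, 0.991, 0.137, -0.0]
contact_force: [-1.1, 0.1, -1.8]
opening: 12.3
finger_force: 5.0
12.5 [ 513.5 -222.4  113. ] [-1.1  0.1 -1.8] 5.00009648501873
side tilt rad [-0.046 -0.003] top z(5) 6.3 rect [51.5 -0.6] ((114.01417541503906, 153.01686096191406), 1.7694416046142578)
scene tilt rad [-0.034 -0.002] top z(5) 6.9 rect [50.2 -2.2] ((151.81114196777344, 110.1024169921875), 89.97306823730469)
```

Tilt left is 0.04 rad. I'll press down a little more, then nudge down the slope to the lips.

```bash
python3 -m pendant '[{"xyz":[0,0,0.1],"yaw":0},{"xyz":[0,0,0.2],"yaw":0},{"xyz":[0,0,0.3],"yaw":0},{"xyz":[0,0,0.3],"yaw":0},{"xyz":[0,0,0.3],"yaw":0}]'
python3 -m pendant '[{"xyz":[-0.1,0,0.07],"yaw":0},{"xyz":[-0.2,0,0.14],"yaw":0},{"xyz":[-0.2,0,0.14],"yaw":0},{"xyz":[-0.2,0,0.14],"yaw":0}]'
python3 chk.py p2
```

```text
time: 13.22
position: [514.0, -222.3, 110.5]
eef_rot: [-0.0, 0.991, 0.137, 0.0]
contact_force: [-1.4, 1.4, 6.6]
opening: 11.8
finger_force: 5.0
time: 13.72
position: [512.4, -223.1, 109.3]
eef_rot: [0.0, 0.991, 0.137, 0.001]
contact_force: [-0.6, 0.6, 6.2]
opening: 12.2
finger_force: 5.0
13.725 [ 512.4 -223.1  109.3] [-0.6  0.6  6.2] 4.999823346734047
side tilt rad [ 0.003 -0.002] top z(5) 4.8 rect [49.  -1.4] ((151.72625732421875, 105.61461639404297), 88.9183349609375)
scene tilt rad [-0.002 -0.002] top z(5) 5.2 rect [48.  -1.4] ((154.43804931640625, 108.01397705078125), 89.15552520751953)
```

View pics/p2.png

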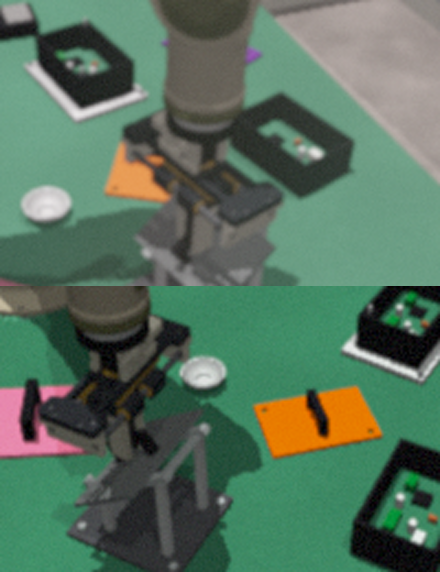

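The picture shows the cover lying flat on both rails (tilt about 0, top face 5 mm above them), still held and pressed. I'll let go and retreat straight up.

```bash
python3 -m pendant '[{"xyz":[0,0,-0.1],"yaw":0},{"xyz":[0,0,-0.1],"yaw":0}]'
python3 -m pendant '[{"xyz":[0,0,0],"yaw":0},{"xyz":[0,0,0],"yaw":0},{"xyz":[0,0,0],"yaw":0},{"xyz":[0,0,0],"yaw":0},{"xyz":[0,0,0],"yaw":0},{"xyz":[0,0,0],"yaw":0}]' 0.3 5
python3 -m pendant '[{"xyz":[0,0,-1],"yaw":0},{"xyz":[0,0,-3],"yaw":0},{"xyz":[0,0,-6],"yaw":0},{"xyz":[0,0,-10],"yaw":0},{"xyz":[0,0,-14],"yaw":0},{"xyz":[0,0,-18],"yaw":0},{"xyz":[0,0,-20],"yaw":0},{"xyz":[0,0,-20],"yaw":0},{"xyz":[0,0,-20],"yaw":0}]'
python3 chk.py p3
```

```text
time: 14.08
position: [512.1, -223.0, 109.7]
eef_rot: [0.0, 0.991, 0.137, 0.0]
contact_force: [0.8, -0.5, -0.0]
opening: 11.7
finger_force: 5.0
time: 14.82
position: [511.8, -222.9, 109.7]
eef_rot: [0.0, 0.991, 0.137, -0.0]
contact_force: [-0.5, 0.0, -0.6]
opening: 63.8
finger_force: 0.0
time: 15.95
position: [511.4, -222.7, 309.1]
eef_rot: [-0.0, 0.991, 0.137, -0.0]
contact_force: [0.4, 0.9, -0.1]
opening: 65.3
finger_force: 0.0
15.95 [ 511.4 -222.7  309.1] [ 0.4  0.9 -0.1] 0.0
side tilt rad [-0.006 -0.003] top z(5) 4.6 rect [58.5 -1.9] ((124.87743377685547, 150.84852600097656), 1.6510412693023682)
scene tilt rad [-0.003 -0.003] top z(5) 5.2 rect [50.  -0.8] ((154.2918243408203, 106.58882904052734), 89.05240631103516)
```

View pics/p3.png

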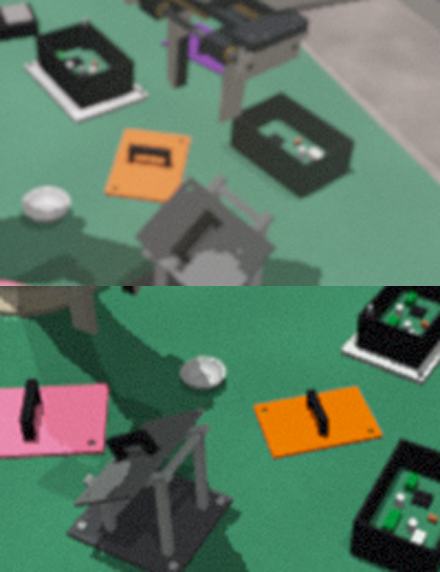

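The picture shows the cover resting on the rails with the handle up and the gripper clear. One more check: edge position and squareness, measured away from the rails.

Run:
```python
from h import *
u=np.array([.9627,.2706]);v=np.array([-.2706,.9627]);a=np.radians(35)
for n in("side","scene"):
    im,d,P=cloud(n)
    A=(P[...,:2]-[488,-229.5])@u;y=(P[...,:2]-[488,-229.5])@v;h=P[...,2]-76
    X=A*np.cos(a)+h*np.sin(a);Z=-A*np.sin(a)+h*np.cos(a);ok=abs(Z-5)<2.5
    for y0 in(-65,-58,-20,-10,0,10,20,58,65):
        k=ok&(abs(y-y0)<4)&(X>-15)&(X<125)
        x=X[k];print(n,y0,k.sum(),np.round([x.min(),x.max()],1))
    k=ok&(abs(y)<90)&(X>20)&(X<80);print("y",np.percentile(y[k],[0.5,99.5]).round(1))
```

```text
side -65 103 [ 1.8 99.7]
side -58 110 [  2.  100.3]
side -20 95 [  1.3 100.2]
side -10 96 [  1.4 100.8]
side 0 79 [  1.6 100.1]
side 10 29 [  1.8 100.8]
side 20 32 [ 2.1 99.8]
side 58 85 [  1.2 101.1]
side 65 81 [  1.2 100.1]
y [-76.   73.9]
scene -65 52 [  0.5 100.4]
scene -58 56 [-1.9 99. ]
scene -20 47 [-1.7 99.9]
scene -10 52 [  0.8 100.9]
scene 0 33 [  3.4 102. ]
scene 10 26 [ 16.5 100.3]
scene 20 27 [ 8.8 99.7]
scene 58 39 [ 1.6 99.9]
scene 65 41 [ 0.2 99.9]
y [-77.5  72.9]
```

The edges run from x = 1 to 100 mm and are square, with y centred to about 1-2 mm, so the cover is seated on the lips. Handing in.

```bash
python3 -c "
from bench import ticket
print(ticket.close_job())"
```

```text
the job is handed in; nothing more can be done
None
```

The cover is parked flat on both rails, handle side out and lower edge against the stop lips, centred to within about 2 mm; it was released and the job handed in at about 16 s of the 38 s allowed (verdict not shown).

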